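Put the swapped circuit-board modules into their own test nests

TASK

The three circuit-board modules have been left on one another's test nests. Move each one into the nest whose pocket matches its outline, fully home on the pocket's floor, either way round; the empty felt pad is free for parking a module on the way. Leave the wire reel, the flux tin and the small card box where they stand.

Things in the scene. Friction and masses are not known exactly. Their poses are not given: they have to be found in the camera images.
- module_a: circuit board in an open black plastic carrier, the short narrow module of the three. 32 mm wide (x), 68 mm long (y), 12 mm tall (the board's parts at most 2 mm more), about 80 g. Origin: centre of its underside, z up, y along its length. Grip it across the width at mid-length. At the start it lies loosely on the pocket floor of nest_c, too large for it, roughly along it.
- module_b: circuit board in an open black plastic carrier, the long narrow module. 30 mm wide (x), 102 mm long (y), 12 mm tall (the board's parts at most 2 mm more), about 80 g. Origin: centre of its underside, z up, y along its length. Grip it across the width at mid-length. At the start it lies on the guide tops of nest_a, too short for it, roughly along it.
- module_c: circuit board in an open black plastic carrier, the broad module (green board). 52 mm wide (x), 74 mm long (y), 12 mm tall (the board's parts at most 2 mm more), about 80 g. Origin: centre of its underside, z up, y along its length. Grip it across the width at mid-length. At the start it lies on the guide tops of nest_b, too narrow for it, roughly along it.
- nest_a: nest for the short narrow module: fixed plate 64 x 100 mm (118 with the black header at its +y end), grey guides round a pocket of 36 mm (x) by 72 mm (y), 2 mm play all round. Origin on the bench under the pocket's centre. Pocket floor z = 10 mm, guide tops 18 mm, inner edges bevelled, 3.5 mm wider at the top. Finger gaps in both long sides: 40 mm long at mid-length, down to z = 5 mm.
- nest_b: nest for the long narrow module: fixed plate 62 x 134 mm (152 with the black header at its +y end), grey guides round a pocket of 34 mm (x) by 106 mm (y), 2 mm play all round. Origin on the bench under the pocket's centre. Pocket floor z = 10 mm, guide tops 18 mm, inner edges bevelled, 3.5 mm wider at the top. Finger gaps in both long sides: 40 mm long at mid-length, down to z = 5 mm.
- nest_c: nest for the broad module: fixed plate 84 x 106 mm (124 with the black header at its +y end), grey guides round a pocket of 56 mm (x) by 78 mm (y), 2 mm play all round. Origin on the bench under the pocket's centre. Pocket floor z = 10 mm, guide tops 18 mm, inner edges bevelled, 3.5 mm wider at the top. Finger gaps in both long sides: 40 mm long at mid-length, down to z = 5 mm.
- pad: flat grey felt pad, 80 mm (x) by 120 mm (y), 6 mm thick, fixed to the bench and empty: the free spot where a module may be parked. Origin on the bench under its centre, z up.
- reel: bystander: orange reel of copper wire standing upright, 65 mm across, 50 mm tall; origin at the centre of its underside
- tin: bystander: round flux tin with a red lid, 50 mm across, 23 mm tall; origin at the centre of its underside
- carton: bystander: small yellowish card box, 36 x 52 x 22 mm; origin at the centre of its underside

How it is judged:
By the outcome, as a careful person would: the job done as asked, in the order asked, and still so for the second after the job is handed in, with the robot touching nothing.
It also fails if it takes over 90 s, if anything falls off the work surface, if the arm or the gripper's body presses on something with over 40 N, if the wrist force passes 120 N, or if a joint passes its speed limit or range.

ROBOT

A 6-joint arm with a two-finger parallel gripper is mounted at the origin on a cart in front of the work surface, level with it; the furniture and walls round the work are solid. World frame = base frame: x ahead of the robot, y to its left, z up, the work surface at z = 0. Lengths are in m, angles in rad, forces in N, time in s.
With the tool pointing down it reaches from about 0.275 to 0.725 m from the base axis. Payload 15.9 kg.
Tool frame: the origin (TCP) lies between the finger pads; the fingertips stand 22 mm ahead of it and the grasp point (between the pads) lies 3 mm ahead of it; z points along the fingers, y is the line along which they close (so a half turn about z gives the same grasp; the last joint's range is limited). The gripper opens to 85 mm and grips with 20 to 120 N. Pads are 22 mm wide; open, the fingers measure 114 mm over their backs; the gripper's body (76 mm by 85 mm) begins 54 mm behind the grasp point. The pads swing forward as they close: fully open they stand 13 mm farther back than shut.
Start: joints at [-1.147, 0.213, -0.034, 1.323, 0, 1.571], TCP at [0.206, -0.456, 0.253] pointing down, gripper open.
Joint ranges: [-2.98, 2.98], [-0.74, 1.72], [-1.14, 1.35], [-2.1, 2.04], [-1.57, 1.44], [-3.14, 3.14]. Speed limits (rad/s): [1.89, 1.89, 2.39, 2.57, 3.14, 3.14].

INTERFACE

Orientations are given as a 3x3 rotation matrix whose columns are the frame's x, y, z axes.
In Python, from workcell import read_state, read_camera, close_job gives the robot as it stands. The module is installed in compiled form; this text tells all that it offers.
- The arm moves only by the tool send_rows, never from a script. Its argument "rows" is a list of rows, each an object with "rot": the turn, a rotation vector about the tool's x, y, z in rad, a list of three; "xyz": the shift along the tool's x, y, z in m, a list of three; "grip": the gripper command: -1 is shut, 1 is fully open, values between are in proportion. A call has exactly 10 rows; each row is the pose to reach, as a shift and turn from the pose commanded when the call began, along the tool's axes at that moment; what a row does not reach only later rows make up. A row lasts 1/10 s, in which the tool goes at most 50 mm and 8.59 degrees, less where a joint would pass 70% of its speed; a pose out of reach is approached as far as the arm can. A call with a gripper value outside its range is refused whole. The fingers move at their own pace and stop on an object; "grip_force" is the grip in N (left out, the last holds). Time passes only in rows, so rows that repeat a pose let the fingers close, or fill a call up. It gives the time, the measured TCP pose, the force, the opening and the grip force at its end, in the units of the state.
- read_state(): the state, without advancing time (a new reading comes with each control period).
- read_camera(name): name is "scene" or "top" or "wrist"; returns a dict with "pixels" (384x512x3 uint8, red, green, blue), "range_z" (384x512 float32, m along the optical axis (not along the pixel's ray), 0 where there is no reading), "fx", "fy", "cx", "cy" (pixels), "k1" (the pictures are not rectified: a ray, as slopes to the right and down, at radius r is drawn at 1 + k1 r^2 times it, then the intrinsics apply), "xyz" and "rotation" of the camera in the world. Camera axes: x right, y down, z forward; pixel columns grow to the right and rows downward; lengths in m; the calibration is good to about 2 mm. A picture is of the moment at which its call begins.
- close_job(): hands the job in; it is judged then, once.
The state is a dict: "time": time; "joint_pos": joint angles; "joint_vel": joint speeds; "effort": joint torques, N m; "position": TCP position; "tool_rot": TCP orientation; "force": force on the tool from outside, world axes, zero at the start; "wrist_torque": the same for the moment, N m; "finger_gap": opening from 0.0 (shut) to 1.0 (fully open); "gripper_force": force on a finger pad.
Only numpy, scipy, OpenCV 4.12 (cv2) and the standard library are available. Lean on these libraries where they do the work, as an engineer would, in place of code of your own. Each camera call takes 0.05 s, during which the arm holds its last target. There are 200 camera calls.

## Working session

There is one attempt and no reset: what is moved stays moved. The work goes in short steps, Python scripts to look and compute and a tool call to move; the robot and the scene stay as the last step left them, time stands still between calls to the robot, and variables do not carry over. Pictures are saved under pics/ and viewed, at most 14 in all, crops included, and the job is handed in when it is done.

Besides the shell and the picture viewer there is one more tool, called after ">>>" as name(argument=value, ...) on one line, values as JSON. send_rows: Moves the arm, as the interface text tells. Its arguments: {"type":"object","properties":{"rows":{"type":"array"},"grip_force":{"type":"number"}},"required":["rows"]}

```bash
mkdir -p pics; cat > h.py <<'E'
import numpy as np, cv2
from workcell import read_state, read_camera
def world(c,uv,z=None,rng=False):
    uv=np.atleast_2d(np.array(uv,float)); K=np.array([[c['fx'],0,c['cx']],[0,c['fy'],c['cy']],[0,0,1]])
    n=cv2.undistortPoints(uv.reshape(-1,1,2),K,np.array([c['k1'],0,0,0,0.])).reshape(-1,2)
    # model in text: drawn = ray*(1+k1 r^2), same as OpenCV radial k1
    d=np.c_[n,np.ones(len(n))]; R=np.array(c['rotation']); o=np.array(c['xyz'])
    if rng:
        s=np.array([c['range_z'][int(round(v)),int(round(u))] for u,v in uv])
    else: 
        w=d@R.T; s=(z-o[2])/w[:,2]
    return o+(d*s[:,None])@R.T
def cloud(c):
    h,w=c['range_z'].shape; u,v=np.meshgrid(np.arange(w),np.arange(h))
    return world(c,np.c_[u.ravel(),v.ravel()],rng=True).reshape(h,w,3)
def snap(n,f):
    c=read_camera(n); c.update(pixels=np.array(c['pixels'])); cv2.imwrite(f'pics/{f}.png',c['pixels'][:,:,::-1]); np.save(f'/tmp/{f}.npy',c,allow_pickle=True); return c
def load(f): return np.load(f'/tmp/{f}.npy',allow_pickle=True).item()
E
python3 - <<'E'
from h import *
np.set_printoptions(precision=4,suppress=True)
for n in('top','scene','wrist'):
    c=snap(n,n+'0'); print(n,c['fx'],c['cx'],c['cy'],c['k1'],c['xyz']);print(np.array(c['rotation']))
s=read_state();print(s)
a=[load(x+'0')['pixels'] for x in('top','scene')]
E
```

```text
top 467.2675553627587 249.33145435785985 192.31737461465968 -0.0733998861097124 [0.4648 0.2182 1.0797]
[[ 0.0278 -0.9977  0.0623]
 [-0.9996 -0.0271  0.0126]
 [-0.0109 -0.0626 -0.998 ]]
scene 413.21646046495107 259.4289303732213 195.73492920450732 0.041517117416544916 [-0.1584  0.6476  0.6882]
[[-0.5433 -0.5316  0.6498]
 [-0.8395  0.334  -0.4286]
 [ 0.0108 -0.7784 -0.6277]]
wrist 323.18862831348076 251.03286091632074 192.88237968621348 -0.04480148707133457 [ 0.2664 -0.4285  0.3726]
[[ 0.4116 -0.8787 -0.2418]
 [-0.9114 -0.3969 -0.1089]
 [-0.0003  0.2652 -0.9642]]
{'time': 0.15, 'joint_pos': array([-1.147 ,  0.2133, -0.0348,  1.3235,  0.    ,  1.5708]), 'joint_vel': array([ 0.0019, -0.0019,  0.0019, -0.0002,  0.0019, -0.0003]), 'effort': array([ -0.0004, -68.6407,  48.7248,   0.0132,  -0.    ,  -0.    ]), 'position': array([ 0.2055, -0.4556,  0.253 ]), 'tool_rot': array([[ 0.9115,  0.4112, -0.0003],
       [ 0.4112, -0.9115,  0.0008],
       [ 0.    , -0.0008, -1.    ]]), 'force': array([0.8236, 0.8959, 1.0664]), 'wrist_torque': array([-0.0051, -0.0019, -0.0596]), 'gripper_force': 0.0, 'finger_gap': 0.9997340096306461}
```

View pics/top0.png

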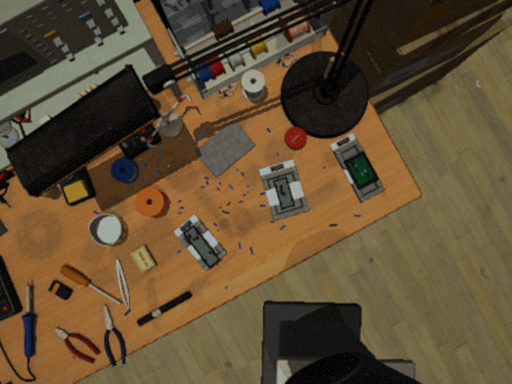

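View pics/scene0.png

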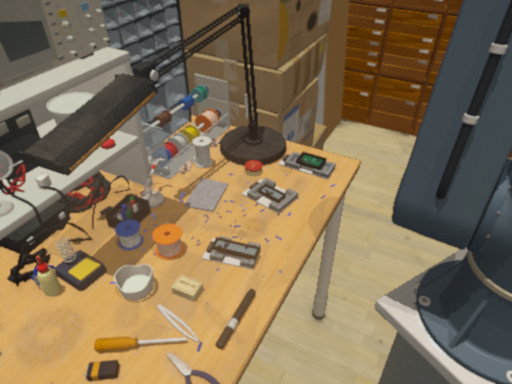

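The top view shows nest_b with module_c (green) at about (357,168), nest_c with module_a at (285,190), nest_a with module_b at (200,242) and the pad at (226,150). The tin is at (296,138), the reel at (150,202) and the carton at (144,258). A lamp arm hangs over the back, and the scene view agrees.

```bash
python3 - <<'E'
from h import *
np.set_printoptions(precision=4,suppress=True)
c=load('top0'); P=cloud(c)
for n,uv,z in [('nb',(357,168),.018),('nbhead',(343,140),.015),('nc',(285,190),.018),('nchead',(277,167),.015),('na',(200,242),.018),('pad',(226,150),.006),('tin',(296,138),.023),('reel',(150,202),.05),('carton',(144,258),.022)]:
    print(n,world(c,uv,z)[0],'depth',P[uv[1],uv[0]])
# lamp & tall things over the work area
m=(P[...,2]>.06)&(c['range_z']>0)&(P[...,0]<.85)
for y0 in np.arange(-.2,.6,.1):
    k=m&(P[...,1]>y0)&(P[...,1]<y0+.1)
    if k.any(): 
        q=P[k]; i=np.argsort(q[:,0])[:1]; print('tall y',round(y0,1),'minx',q[i][0],'low z pctl',np.percentile(q[:,2],[5,50,95]),k.sum())
# guides: grey-ish pixels
hsv=cv2.cvtColor(c['pixels'],cv2.COLOR_RGB2HSV)
g=((hsv[...,1]<60)&(P[...,2]<.05)&(P[...,0]>.2)&(P[...,0]<.8)&(P[...,1]>-.15)&(P[...,1]<.5)).astype(np.uint8)
g=cv2.morphologyEx(g,cv2.MORPH_CLOSE,np.ones((5,5)))
nn,lab,st,ce=cv2.connectedComponentsWithStats(g)
for i in range(1,nn):
    if st[i,4]>300:
        pts=np.argwhere(lab==i)[:,::-1].astype(float)
        w=world(c,pts,.015)[:,:2]; r=cv2.minAreaRect((w*1000).astype(np.float32)); print(st[i,:],r)
im=cv2.resize(c['pixels'][120:290,160:400],(800,567),interpolation=cv2.INTER_CUBIC);cv2.imwrite('pics/topc.png',im[:,:,::-1])
E
```

```text
nb [ 0.5934 -0.0131  0.018 ] depth [ 0.5929 -0.0121  0.0225]
nbhead [0.6577 0.0194 0.015 ] depth [0.6573 0.0198 0.0171]
nc [0.5385 0.1506 0.018 ] depth [0.5386 0.1505 0.0164]
nchead [0.591  0.1699 0.015 ] depth [0.5914 0.1698 0.0117]
na [0.4151 0.3404 0.018 ] depth [0.4155 0.3395 0.0255]
pad [0.6286 0.2886 0.006 ] depth [0.6287 0.2887 0.005 ]
tin [0.6578 0.1285 0.023 ] depth [0.6577 0.1285 0.0237]
reel [0.5015 0.4509 0.05  ] depth [0.5032 0.4613 0.004 ]
carton [0.3752 0.466  0.022 ] depth [0.3752 0.466  0.0219]
tall y -0.2 minx [ 0.8135 -0.1009  0.1044] low z pctl [0.1172 0.2085 0.3349] 848
tall y -0.1 minx [ 0.2393 -0.0008  0.4067] low z pctl [0.1022 0.2692 0.3938] 3733
tall y 0.0 minx [0.1994 0.0995 0.2893] low z pctl [0.1119 0.2809 0.3706] 3296
tall y 0.1 minx [0.17   0.1554 0.2065] low z pctl [0.2022 0.3474 0.3783] 1402
tall y 0.2 minx [0.7223 0.2991 0.3227] low z pctl [0.0654 0.3325 0.3656] 1653
tall y 0.3 minx [0.6263 0.3978 0.3106] low z pctl [0.065  0.3239 0.3515] 2301
tall y 0.4 minx [0.5627 0.4996 0.2881] low z pctl [0.1569 0.3535 0.4982] 10191
tall y 0.5 minx [0.5005 0.5991 0.2698] low z pctl [0.1594 0.3585 0.5301] 10791
[188  73  53  25 499] ((779.35498046875, 321.227294921875), (57.33456039428711, 121.52420043945312), 1.2358555793762207)
[ 282   77  102  125 5053] ((663.509521484375, 46.417884826660156), (310.6103820800781, 199.6920166015625), 9.632956504821777)
[134 113  48  44 761] ((651.90625, 447.22454833984375), (77.78235626220703, 135.26934814453125), 34.99639129638672)
[ 196  121   59   56 1661] ((633.1842041015625, 292.1742248535156), (81.14279174804688, 116.28157806396484), 40.333614349365234)
[ 259  159   50   64 1940] ((537.41796875, 158.96121215820312), (125.65928649902344, 93.23634338378906), 18.13807487487793)
[ 174  215   52   55 1412] ((415.017578125, 341.299072265625), (117.11228942871094, 64.40367126464844), 42.5114631652832)
```

View pics/topc.png

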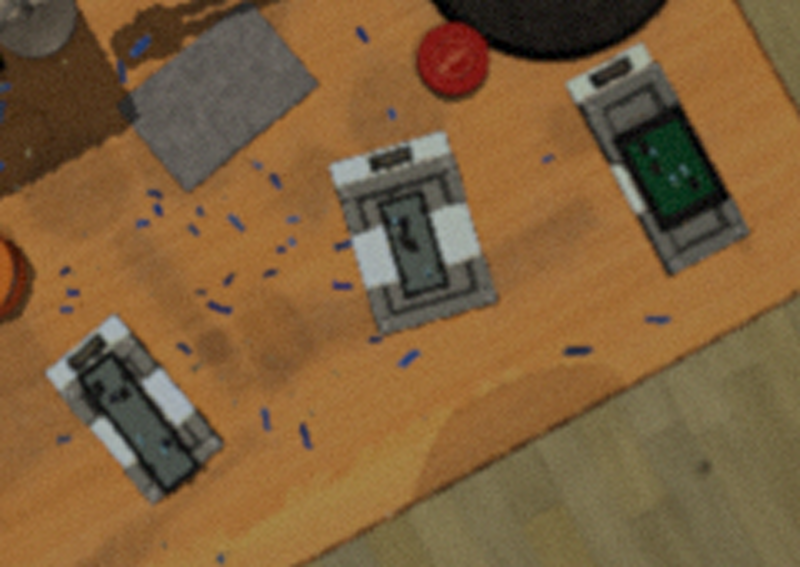

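The crop shows all three nests with their headers at the +x/+y ends, and nothing tall stands among them. I'll go above nest_c first.

>>> send_rows(rows=[{"rot": [0,0,0.11],"xyz": [0.545,-0.419,0.05],"grip": 1},{"rot": [0,0,0.11],"xyz": [0.545,-0.419,0.05],"grip": 1},{"rot": [0,0,0.11],"xyz": [0.545,-0.419,0.05],"grip": 1},{"rot": [0,0,0.11],"xyz": [0.545,-0.419,0.05],"grip": 1},{"rot": [0,0,0.11],"xyz": [0.545,-0.419,0.05],"grip": 1},{"rot": [0,0,0.11],"xyz": [0.545,-0.419,0.05],"grip": 1},{"rot": [0,0,0.11],"xyz": [0.545,-0.419,0.05],"grip": 1},{"rot": [0,0,0.11],"xyz": [0.545,-0.419,0.05],"grip": 1},{"rot": [0,0,0.11],"xyz": [0.545,-0.419,0.05],"grip": 1},{"rot": [0,0,0.11],"xyz": [0.545,-0.419,0.05],"grip": 1}])

```text
time: 1.15
position: [0.4415, -0.014, 0.2169]
tool_rot: [[0.951, 0.309, 0.0], [0.309, -0.951, -0.0], [0.0, 0.0, -1.0]]
force: [1.1, -1.4, -0.1]
finger_gap: 1.001
gripper_force: 0.0
```

```bash
python3 - <<'E'
from h import *
np.set_printoptions(precision=4,suppress=True)
s=read_state();print(s['joint_pos'],s['position'],s['tool_rot'],s['time'])
E
```

```text
[-0.0316  0.1039 -0.2567  1.2099 -0.0001  2.796 ] [ 0.4415 -0.014   0.2169] [[ 0.9511  0.3089  0.0003]
 [ 0.3089 -0.9511 -0.0001]
 [ 0.0002  0.0002 -1.    ]] 1.15
```

>>> send_rows(rows=[{"rot": [0,0,-0.149],"xyz": [0.03,-0.03,0],"grip": 1},{"rot": [0,0,-0.298],"xyz": [0.06,-0.06,0],"grip": 1},{"rot": [0,0,-0.447],"xyz": [0.09,-0.09,0.01],"grip": 1},{"rot": [0,0,-0.596],"xyz": [0.12,-0.115,0.02],"grip": 1},{"rot": [0,0,-0.745],"xyz": [0.135,-0.129,0.02],"grip": 1},{"rot": [0,0,-0.894],"xyz": [0.135,-0.129,0.02],"grip": 1},{"rot": [0,0,-1.043],"xyz": [0.135,-0.129,0.02],"grip": 1},{"rot": [0,0,-1.192],"xyz": [0.135,-0.129,0.02],"grip": 1},{"rot": [0,0,-1.341],"xyz": [0.135,-0.129,0.02],"grip": 1},{"rot": [0,0,-1.49],"xyz": [0.135,-0.129,0.02],"grip": 1}])

```text
time: 2.15
position: [0.5294, 0.1482, 0.1967]
tool_rot: [[-0.237, 0.972, -0.001], [0.972, 0.237, -0.0], [-0.0, -0.001, -1.0]]
force: [-0.0, -0.2, 0.0]
finger_gap: 1.0
gripper_force: 0.0
```

>>> send_rows(rows=[{"rot": [0,0,-0.149],"xyz": [0,0,0],"grip": 1},{"rot": [0,0,-0.298],"xyz": [0,0,0],"grip": 1},{"rot": [0,0,-0.447],"xyz": [0,0,0],"grip": 1},{"rot": [0,0,-0.596],"xyz": [0,0,0],"grip": 1},{"rot": [0,0,-0.745],"xyz": [0,0,0],"grip": 1},{"rot": [0,0,-0.894],"xyz": [0,0,0],"grip": 1},{"rot": [0,0,-1.043],"xyz": [0,0,0],"grip": 1},{"rot": [0,0,-1.192],"xyz": [0,0,0],"grip": 1},{"rot": [0,0,-1.341],"xyz": [0,0,0],"grip": 1},{"rot": [0,0,-1.49],"xyz": [0,0,0],"grip": 1}])

```text
time: 3.15
position: [0.5294, 0.1482, 0.1968]
tool_rot: [[-0.987, -0.158, -0.001], [-0.158, 0.987, -0.0], [0.001, -0.0, -1.0]]
force: [-0.1, -0.1, -0.3]
finger_gap: 0.997
gripper_force: 0.0
```

```bash
python3 - <<'E'
from h import *
np.set_printoptions(precision=4,suppress=True)
s=read_state();print(s['joint_pos'],s['position'],s['time'])
c=snap('wrist','w1'); print(c['xyz'])
E
```

```text
[ 0.2729  0.3315 -0.0197  1.2201 -0.      0.1146] [0.5294 0.1482 0.1968] 3.15
[0.4634 0.1373 0.3165]
```

View pics/w1.png

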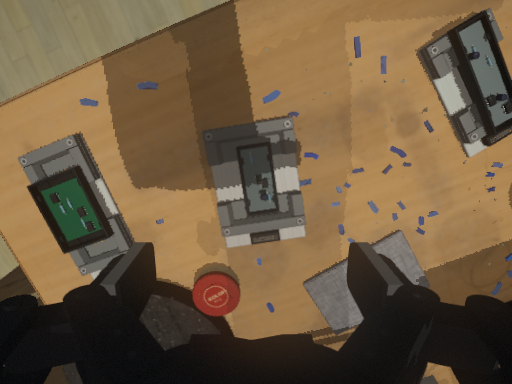

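The wrist view shows module_a in nest_c, frame centre at about (256,180). Module_c on nest_b is at (70,208), module_b on nest_a at (485,75), the tin at (216,293) and the pad at (365,280).

```bash
cat >> h.py <<'E'
def rect(mask,c,z,seed=None):
    m=mask.astype(np.uint8)
    n,l,st,ce=cv2.connectedComponentsWithStats(m)
    if seed is None: k=1+np.argmax(st[1:,4])
    else: 
        ys,xs=np.nonzero(m); j=np.argmin((xs-seed[0])**2+(ys-seed[1])**2); k=l[ys[j],xs[j]]
    cnt=max(cv2.findContours((l==k).astype(np.uint8),0,2)[0],key=cv2.contourArea).reshape(-1,2)
    w=world(c,cnt,z)[:,:2]*1000
    (x,y),(a,b),t=cv2.minAreaRect(w.astype(np.float32))
    if a<b: a,b,t=b,a,t+90
    t=(t+90)%180-90
    return np.round([x,y,a,b,t],1), (l==k)
def roi(shape,box):
    m=np.zeros(shape,bool); u0,v0,u1,v1=box; m[v0:v1,u0:u1]=1; return m
def masks(c,box):
    hsv=cv2.cvtColor(c['pixels'],cv2.COLOR_RGB2HSV); r=roi(hsv.shape[:2],box)
    non=(hsv[...,1]<85)&r; blk=(hsv[...,2]<60)&r
    return cv2.morphologyEx(non.astype(np.uint8),cv2.MORPH_OPEN,np.ones((3,3))),blk.astype(np.uint8),hsv
E
python3 - <<'E'
from h import *
np.set_printoptions(precision=4,suppress=True)
c=load('w1'); P=cloud(c)
for name,box,seed,zt in [('nc/a',(195,105,315,255),(256,180),.022),('nb/c',(10,130,140,280),(70,240),.03),('na/b',(410,5,512,165),(470,60),.03)]:
    non,blk,hsv=masks(c,box)
    print(name,'plate',rect(non,c,.014)[0])
    r,mk=rect(blk,c,zt,seed); print('  black',r)
    q=P[mk]; print('  z black pct',np.percentile(q[:,2],[5,25,50,75,95]), 'non', np.percentile(P[non>0][:,2],[5,25,50,75,95]))
    g=((P[...,2]>.0145)&(P[...,2]<.021)&roi(non.shape,box)); print('  guide-level',rect(g,c,.018)[0])
big=cv2.resize(c['pixels'][105:255,190:320],(520,600),interpolation=cv2.INTER_CUBIC);cv2.imwrite('pics/w1c.png',big[:,:,::-1])
E
```

```text
nc/a plate [533.6 158.5 123.2  94.8  18.2]
  black [529.2 157.2  13.6   9.7  20.8]
  z black pct [0.016  0.0172 0.0177 0.0182 0.0189] non [0.0031 0.0051 0.0139 0.0168 0.0201]
  guide-level [495.9 140.7  82.8  32.  -71.6]
nb/c plate [593.8  -9.7 152.2  74.6  29.7]
  black [582.3 -15.1  76.7  62.2  29.6]
  z black pct [0.019  0.0203 0.0236 0.028  0.0297] non [0.0036 0.0098 0.0168 0.0196 0.2104]
  guide-level [586.9 -16.3 133.5  63.9  29.4]
na/b plate [414.1 336.2 114.2  64.7  42.4]
  black [409.9 333.4 109.3  42.2  38.3]
  z black pct [0.0079 0.0199 0.0248 0.0278 0.0296] non [0.003  0.0085 0.0181 0.0228 0.0289]
  guide-level [398.5 300.5  46.4  25.   40.2]
```

View pics/w1c.png

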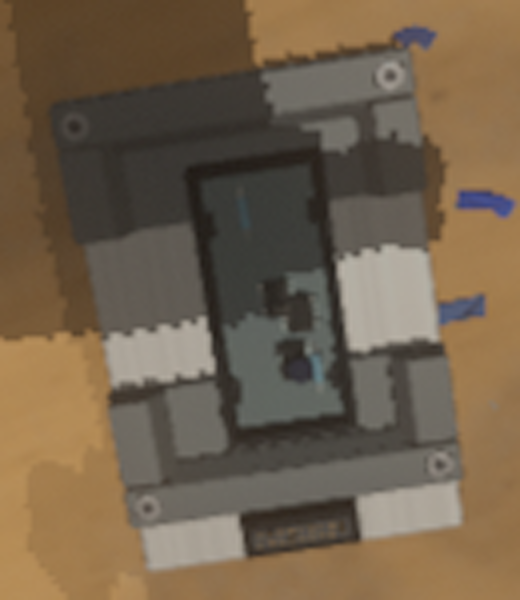

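The crop shows nest_c's four corner screws at crop (75,125), (390,75), (148,507) and (440,463), and module_a's corners at (187,170), (322,150), (355,418) and (228,440).

```bash
python3 - <<'E'
from h import *
np.set_printoptions(precision=4,suppress=True)
c=load('w1'); P=cloud(c)
f=lambda pts: np.array(pts)/4-.375+[190,105]
def ana(name,pts,z):
    uv=f(pts); w=world(c,uv,z); m=w.mean(0); l=(w[2]+w[3]-w[0]-w[1])/2; 
    print(name,w[:,:2],'mean',m,'yaw',np.degrees(np.arctan2(l[1],l[0])),'len',np.linalg.norm(l),'wid',np.linalg.norm((w[1]+w[2]-w[0]-w[3])/2), 'depth z',[P[int(round(v)),int(round(u)),2].round(4) for u,v in uv])
ana('nc',[(75,125),(390,75),(440,463),(148,507)],.018)
ana('a',[(187,170),(322,150),(355,418),(228,440)],.022)
# same nest/module plan corners in top view for a height check
d=load('top0')
nt=lambda uv:np.array(uv)/np.array([800/240,567/170])+[160,120]
print(world(d,nt([(380,205),(428,192),(447,285),(408,298)]),.022).mean(0))
# second-view height of a: ray intersection
u1=f([(187,170),(322,150),(355,418),(228,440)]).mean(0); u2=nt([(380,205),(428,192),(447,285),(408,298)]).mean(0)
def ray(c,u):
    a=world(c,u,0.)[0];o=np.array(c['xyz']);return o,(a-o)/np.linalg.norm(a-o)
o1,d1=ray(c,u1);o2,d2=ray(d,u2);A=np.c_[d1,-d2];t=np.linalg.lstsq(A,o2-o1,rcond=None)[0];print('tri',o1+t[0]*d1,o2+t[1]*d2)
s=read_state();R=s['tool_rot'];g=np.array([0.5294,0.1482,0.1968]);print('yaw tool',np.degrees(np.arctan2(R[1,0],R[0,0])))
E
```

```text
nc [[0.4967 0.1028]
 [0.4742 0.1719]
 [0.564  0.2015]
 [0.5868 0.1323]] mean [0.5304 0.1521 0.018 ] yaw 18.165838320687918 len 0.09464389249914625 wid 0.07272667639509472 depth z [np.float64(0.0179), np.float64(0.0171), np.float64(0.0172), np.float64(0.0187)]
a [[0.5023 0.1298]
 [0.493  0.1593]
 [0.5546 0.1782]
 [0.5649 0.149 ]] mean [0.5287 0.1541 0.022 ] yaw 17.047750011503428 len 0.06498815000159683 wid 0.03096692069338605 depth z [np.float64(0.0096), np.float64(0.0201), np.float64(0.0219), np.float64(0.0214)]
[0.5304 0.1513 0.022 ]
tri [0.5283 0.154  0.0197] [0.5305 0.1512 0.02  ]
yaw tool -170.34491518369325
```

>>> send_rows(rows=[{"rot": [0,0,-0.13],"xyz": [0,0.005,0.03],"grip": 0.45},{"rot": [0,0,-0.145],"xyz": [0,0.005,0.07],"grip": 0.45},{"rot": [0,0,-0.145],"xyz": [0,0.005,0.1],"grip": 0.45},{"rot": [0,0,-0.145],"xyz": [0,0.005,0.12],"grip": 0.45},{"rot": [0,0,-0.145],"xyz": [0,0.005,0.135],"grip": 0.45},{"rot": [0,0,-0.145],"xyz": [0,0.005,0.145],"grip": 0.45},{"rot": [0,0,-0.145],"xyz": [0,0.005,0.155],"grip": 0.45},{"rot": [0,0,-0.145],"xyz": [0,0.005,0.163],"grip": 0.45},{"rot": [0,0,-0.145],"xyz": [0,0.005,0.168],"grip": 0.45},{"rot": [0,0,-0.145],"xyz": [0,0.005,0.168],"grip": 0.45}], grip_force=35)

```text
time: 4.2
position: [0.5286, 0.1531, 0.0286]
tool_rot: [[-0.956, -0.293, -0.001], [-0.293, 0.956, -0.0], [0.001, -0.0, -1.0]]
force: [0.5, 0.2, 0.4]
finger_gap: 0.723
gripper_force: 0.0
```

>>> send_rows(rows=[{"rot": [0,0,0],"xyz": [0,0,0],"grip": -1},{"rot": [0,0,0],"xyz": [0,0,0],"grip": -1},{"rot": [0,0,0],"xyz": [0,0,0],"grip": -1},{"rot": [0,0,0],"xyz": [0,0,0],"grip": -1},{"rot": [0,0,0],"xyz": [0,0,0],"grip": -1},{"rot": [0,0,0],"xyz": [0,0,0],"grip": -1},{"rot": [0,0,0],"xyz": [0,0,0],"grip": -1},{"rot": [0,0,0],"xyz": [0,0,0],"grip": -1},{"rot": [0,0,0],"xyz": [0,0,0],"grip": -1},{"rot": [0,0,0],"xyz": [0,0,0],"grip": -1}], grip_force=35)

```text
time: 5.2
position: [0.5293, 0.1533, 0.0297]
tool_rot: [[-0.956, -0.293, 0.001], [-0.293, 0.956, 0.0], [-0.001, 0.0, -1.0]]
force: [-1.6, 0.1, 6.0]
finger_gap: 0.366
gripper_force: 35.4
```

>>> send_rows(rows=[{"rot": [0,0,0],"xyz": [0,0,0],"grip": 0.1},{"rot": [0,0,0],"xyz": [0,0,0],"grip": 0.1},{"rot": [0,0,0],"xyz": [0,0,0],"grip": 0.1},{"rot": [0,0,0],"xyz": [0,0,-0.0075],"grip": 0.1},{"rot": [0,0,0],"xyz": [0,0,-0.0075],"grip": 0.1},{"rot": [0,0,0],"xyz": [0,0,-0.0075],"grip": -1},{"rot": [0,0,0],"xyz": [0,0,-0.0075],"grip": -1},{"rot": [0,0,0],"xyz": [0,0,-0.0075],"grip": -1},{"rot": [0,0,0],"xyz": [0,0,-0.0075],"grip": -1},{"rot": [0,0,0],"xyz": [0,0,-0.0075],"grip": -1}])

```text
time: 6.2
position: [0.5291, 0.1533, 0.037]
tool_rot: [[-0.956, -0.293, 0.001], [-0.293, 0.956, 0.0], [-0.001, 0.0, -1.0]]
force: [-1.4, -1.5, 8.4]
finger_gap: 0.359
gripper_force: 34.2
```

>>> send_rows(rows=[{"rot": [0,0,0],"xyz": [0,0,0],"grip": -1},{"rot": [0,0,0],"xyz": [0,0,0],"grip": -1},{"rot": [0,0,0],"xyz": [0,0,-0.01],"grip": -1},{"rot": [0,0,0],"xyz": [0,0,-0.03],"grip": -1},{"rot": [0,0,0],"xyz": [0,0,-0.06],"grip": -1},{"rot": [0,0,0],"xyz": [0,0,-0.09],"grip": -1},{"rot": [0,0,0],"xyz": [0,0,-0.12],"grip": -1},{"rot": [0,0,0],"xyz": [0,0,-0.12],"grip": -1},{"rot": [0,0,0],"xyz": [0,0,-0.12],"grip": -1},{"rot": [0,0,0],"xyz": [0,0,-0.12],"grip": -1}])

```text
time: 7.2
position: [0.5283, 0.153, 0.1557]
tool_rot: [[-0.956, -0.293, -0.001], [-0.293, 0.956, -0.0], [0.001, 0.0, -1.0]]
force: [-0.3, 0.1, -1.2]
finger_gap: 0.364
gripper_force: 35.4
```

```bash
python3 - <<'E'
from h import *
s=read_state();print(s['position'],s['finger_gap'],s['gripper_force'],s['joint_pos'])
c=snap('wrist','w2')
E
```

```text
[0.5282753  0.1530354  0.15573862] 0.36424947813231756 35.407243967056274 [ 2.81970478e-01  3.52225316e-01 -9.61374862e-02  1.12383552e+00
 -3.74743186e-07 -1.52451949e-02]
```

View pics/w2.png

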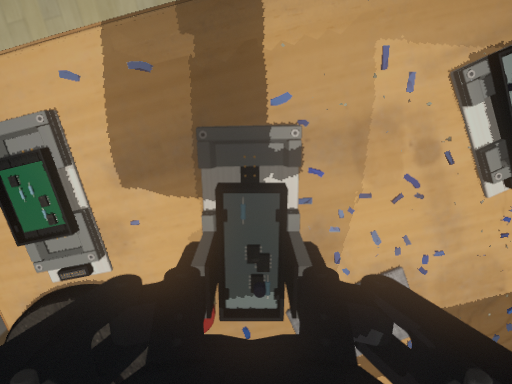

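Module_a is held straight and centred between the fingers at about (250,250), and nest_c's pocket below is clear. Next is the pad.

>>> send_rows(rows=[{"rot": [0,0,-0.1],"xyz": [-0.035,0.025,0],"grip": -1},{"rot": [0,0,-0.2],"xyz": [-0.07,0.05,0],"grip": -1},{"rot": [0,0,-0.3],"xyz": [-0.1,0.075,0],"grip": -1},{"rot": [0,0,-0.39],"xyz": [-0.125,0.09,0],"grip": -1},{"rot": [0,0,-0.39],"xyz": [-0.137,0.1,0.02],"grip": -1},{"rot": [0,0,-0.39],"xyz": [-0.137,0.1,0.05],"grip": -1},{"rot": [0,0,-0.39],"xyz": [-0.137,0.1,0.08],"grip": -1},{"rot": [0,0,-0.39],"xyz": [-0.137,0.1,0.1],"grip": -1},{"rot": [0,0,-0.39],"xyz": [-0.137,0.1,0.11],"grip": -1},{"rot": [0,0,-0.39],"xyz": [-0.137,0.1,0.11],"grip": -1}])

```text
time: 8.25
position: [0.6294, 0.2884, 0.0446]
tool_rot: [[-0.773, -0.634, -0.003], [-0.634, 0.773, -0.001], [0.003, 0.001, -1.0]]
force: [-0.3, -0.2, -0.1]
finger_gap: 0.36
gripper_force: 35.4
```

>>> send_rows(rows=[{"rot": [0,0,0],"xyz": [0,0,0.004],"grip": -1},{"rot": [0,0,0],"xyz": [0,0,0.008],"grip": -1},{"rot": [0,0,0],"xyz": [0,0,0.0115],"grip": -1},{"rot": [0,0,0],"xyz": [0,0,0.0115],"grip": -1},{"rot": [0,0,0],"xyz": [0,0,0.0115],"grip": 0.1},{"rot": [0,0,0],"xyz": [0,0,0.0115],"grip": 0.2},{"rot": [0,0,0],"xyz": [0,0,0.0115],"grip": 0.3},{"rot": [0,0,0],"xyz": [0,0,0.0115],"grip": 0.3},{"rot": [0,0,0],"xyz": [0,0,-0.02],"grip": 0.3},{"rot": [0,0,0],"xyz": [0,0,-0.06],"grip": 0.3}])

```text
time: 9.25
position: [0.6293, 0.2884, 0.1056]
tool_rot: [[-0.773, -0.634, -0.003], [-0.634, 0.773, -0.002], [0.004, 0.001, -1.0]]
force: [0.7, 0.5, -0.3]
finger_gap: 0.652
gripper_force: 0.0
```

>>> send_rows(rows=[{"rot": [0,0,0.03],"xyz": [0.03,-0.03,-0.03],"grip": 1},{"rot": [0,0,0.06],"xyz": [0.06,-0.057,-0.05],"grip": 1},{"rot": [0,0,0.1],"xyz": [0.09,-0.085,-0.065],"grip": 1},{"rot": [0,0,0.14],"xyz": [0.12,-0.112,-0.065],"grip": 1},{"rot": [0,0,0.18],"xyz": [0.15,-0.14,-0.065],"grip": 1},{"rot": [0,0,0.18],"xyz": [0.18,-0.168,-0.065],"grip": 1},{"rot": [0,0,0.18],"xyz": [0.205,-0.19,-0.065],"grip": 1},{"rot": [0,0,0.18],"xyz": [0.222,-0.207,-0.065],"grip": 1},{"rot": [0,0,0.18],"xyz": [0.222,-0.207,-0.065],"grip": 1},{"rot": [0,0,0.18],"xyz": [0.222,-0.207,-0.065],"grip": 1}])

```text
time: 10.25
position: [0.5903, -0.0121, 0.1717]
tool_rot: [[-0.875, -0.485, 0.0], [-0.485, 0.875, 0.0], [-0.0, 0.0, -1.0]]
force: [-0.6, 1.2, -0.5]
finger_gap: 0.997
gripper_force: 0.0
```

```bash
python3 - <<'E'
from h import *
s=read_state();print(s['position'],s['tool_rot'],s['finger_gap'],s['joint_pos'])
c=snap('wrist','w3'); snap('top','top3')
cv2.imwrite('pics/w3c.png',cv2.resize(c['pixels'][40:310,120:400],(622,600),interpolation=cv2.INTER_CUBIC)[:,:,::-1])
E
```

```text
[ 0.59029398 -0.01210319  0.17171249] [[-8.74595998e-01 -4.84852293e-01  3.05181444e-04]
 [-4.84852260e-01  8.74596052e-01  1.81005487e-04]
 [-3.54671412e-04  1.03387619e-05 -9.99999937e-01]] 0.9972205470728942 [-2.05939047e-02  4.24336951e-01  5.15780690e-02  1.19773606e+00
  1.87251540e-04 -5.26788149e-01]
```

View pics/w3c.png

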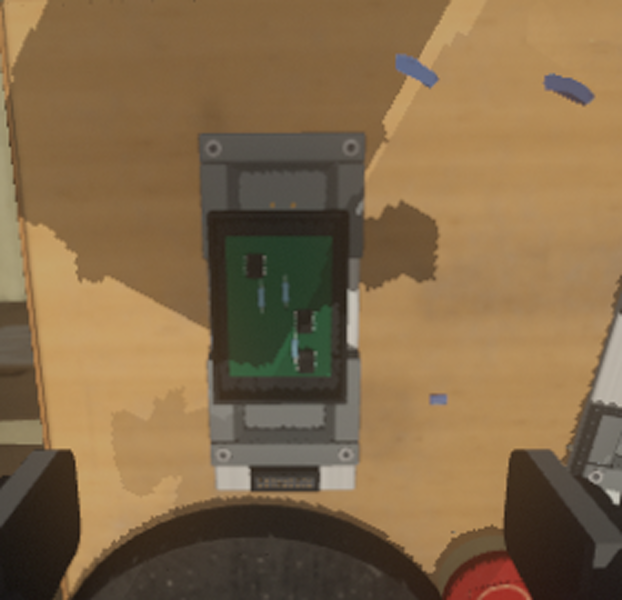

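The crop shows module_c straight on nest_b, corners at crop (208,212), (350,210), (345,402) and (217,402). The nest screws are at (213,148), (351,147), (346,455) and (224,455).

```bash
cat >> h.py <<'E'
def quad(name,c,pts,crop,z):
    u0,v0,sx,sy=crop; uv=(np.array(pts,float)+.5)/[sx,sy]-.5+[u0,v0]
    w=world(c,uv,z); m=w.mean(0); l=(w[2]+w[3]-w[0]-w[1])/2; P=cloud(c)
    print(name,'centre',m[:2].round(4),'yaw',np.degrees(np.arctan2(l[1],l[0])).round(1),'len',np.linalg.norm(l).round(4),'wid',np.linalg.norm((w[1]+w[2]-w[0]-w[3])/2).round(4),'depth z',[P[int(round(v)),int(round(u)),2].round(4) for u,v in uv])
    return m
def ray(c,u):
    a=world(c,u,0.)[0];o=np.array(c['xyz']);return o,(a-o)/np.linalg.norm(a-o)
def tri(c,u,d,v):
    o1,d1=ray(c,u);o2,d2=ray(d,v);t=np.linalg.lstsq(np.c_[d1,-d2],o2-o1,rcond=None)[0];return (o1+t[0]*d1+o2+t[1]*d2)/2
def close(g,yaw):
    s=read_state();R=s['tool_rot'];d=np.array(g)-s['position'];y=np.degrees(np.arctan2(R[1,0],R[0,0]))
    print('shift tool',(R.T@d).round(4),'rot z',np.radians(((y-yaw)+90)%180-90).round(3))
E
python3 - <<'E'
from h import *
c=load('w3');cr=(120,40,622/280,600/270)
quad('nb',c,[(213,148),(351,147),(346,455),(224,455)],cr,.018)
m=quad('c',c,[(208,212),(350,210),(345,402),(217,402)],cr,.030)
t=load('top0');nt=lambda uv:((np.array(uv)+.5)/np.array([800/240,567/170])-.5+[160,120])
v=nt([(613,135),(680,107),(727,190),(662,228)]).mean(0);u=(np.array([(208,212),(350,210),(345,402),(217,402)])/np.array(cr[2:])+cr[:2]).mean(0)
print('tri',tri(c,u,t,v),world(t,v,.03))
close((m[0],m[1],.05),28.5)
P=cloud(c);print('lamp base z',np.percentile(P[290:320,200:280,2],[5,50,95]))
# module a on pad in top3
d=load('top3');P=cloud(d);k=(P[...,2]>.011)&(P[...,2]<.03)&(abs(P[...,0]-.63)<.07)&(abs(P[...,1]-.289)<.07)
print('a on pad',rect(k,d,.018)[0])
E
```

```text
nb centre [ 0.588  -0.0175] yaw 29.4 len 0.1229 wid 0.0507 depth z [np.float64(0.0179), np.float64(0.0167), np.float64(0.018), np.float64(0.0161)]
c centre [ 0.5861 -0.0198] yaw 29.4 len 0.073 wid 0.0504 depth z [np.float64(0.0175), np.float64(0.0161), np.float64(0.0284), np.float64(0.0293)]
tri [ 0.5884435  -0.02000665  0.02346067] [[ 0.58964781 -0.01912296  0.03      ]]
shift tool [ 0.008  -0.0056  0.1216] rot z 0.01
lamp base z [0.02425823 0.02548072 0.02660404]
a on pad [632.9 287.9  68.5  31.8  39.3]
```

>>> send_rows(rows=[{"rot": [0,0,-0.005],"xyz": [0.008,-0.005,0.04],"grip": 1},{"rot": [0,0,-0.005],"xyz": [0.008,-0.005,0.08],"grip": 1},{"rot": [0,0,-0.005],"xyz": [0.008,-0.005,0.11],"grip": 1},{"rot": [0,0,-0.005],"xyz": [0.008,-0.005,0.122],"grip": 1},{"rot": [0,0,-0.005],"xyz": [0.008,-0.005,0.13],"grip": 1},{"rot": [0,0,-0.005],"xyz": [0.008,-0.005,0.13],"grip": 1},{"rot": [0,0,-0.005],"xyz": [0.008,-0.005,0.13],"grip": 0.2},{"rot": [0,0,-0.005],"xyz": [0.008,-0.005,0.13],"grip": -1},{"rot": [0,0,-0.005],"xyz": [0.008,-0.005,0.13],"grip": -1},{"rot": [0,0,-0.005],"xyz": [0.008,-0.005,0.13],"grip": -1}])

```text
time: 11.35
position: [0.5865, -0.0202, 0.043]
tool_rot: [[-0.872, -0.49, 0.002], [-0.49, 0.872, -0.0], [-0.002, -0.001, -1.0]]
force: [-1.6, 0.4, 8.9]
finger_gap: 0.595
gripper_force: 35.0
```

>>> send_rows(rows=[{"rot": [0,0,0],"xyz": [0,0,0],"grip": -1},{"rot": [0,0,0],"xyz": [0,0,0],"grip": -1},{"rot": [0,0,0],"xyz": [0,0,0],"grip": -1},{"rot": [0,0,0],"xyz": [0,0,-0.01],"grip": -1},{"rot": [0,0,0],"xyz": [0,0,-0.03],"grip": -1},{"rot": [0,0,0],"xyz": [0,0,-0.06],"grip": -1},{"rot": [0,0,0],"xyz": [0,0,-0.09],"grip": -1},{"rot": [0,0,0],"xyz": [0,0,-0.12],"grip": -1},{"rot": [0,0,0],"xyz": [0,0,-0.12],"grip": -1},{"rot": [0,0,0],"xyz": [0,0,-0.12],"grip": -1}])

```text
time: 12.35
position: [0.5861, -0.0202, 0.1626]
tool_rot: [[-0.872, -0.49, 0.002], [-0.49, 0.872, -0.0], [-0.002, -0.001, -1.0]]
force: [-0.4, 0.7, -1.6]
finger_gap: 0.594
gripper_force: 37.3
```

```bash
python3 - <<'E'
from h import *
s=read_state();print(s['position'],s['finger_gap'],s['gripper_force'])
c=snap('wrist','w4');P=cloud(c);R=s['tool_rot']
cv2.imwrite('pics/w4c.png',cv2.resize(c['pixels'][20:380,60:460],(666,600),interpolation=cv2.INTER_CUBIC)[:,:,::-1])
E
```

```text
[ 0.58609505 -0.02021861  0.16259525] 0.5940285174036019 37.33621001243591
```

View pics/w4c.png

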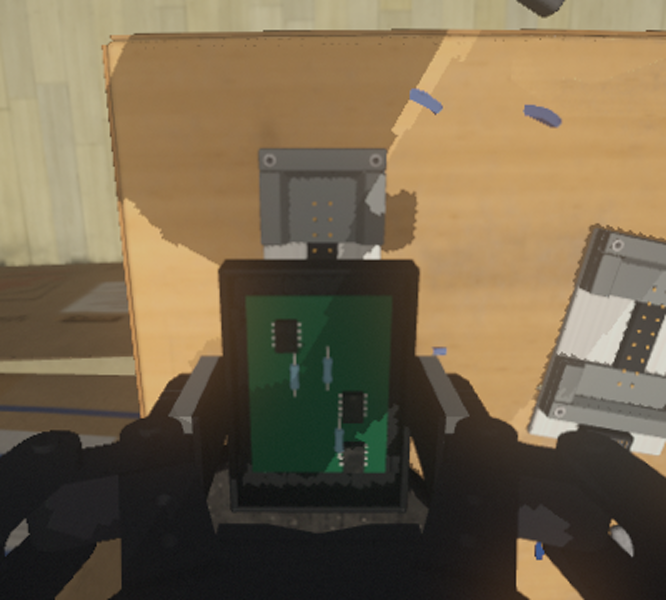

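Module_c is held straight, corners at crop (220,262), (418,262), (407,513) and (231,508). Nest_c is visible at the right.

```bash
python3 - <<'E'
from h import *
c=load('w4');cr=(60,20,666/400,600/360)
m=quad('c held',c,[(220,262),(418,262),(407,513),(231,508)],cr,.1496)
s=read_state();R=s['tool_rot'];print('in tool',R.T@(m-s['position']),'yaw',np.degrees(np.arctan2(-R[1,0],-R[0,0])))
close((.5304,.1521,.055),18.2)
E
```

```text
c held centre [ 0.5855 -0.0207] yaw 29.4 len 0.0739 wid 0.0507 depth z [np.float64(-0.0004), np.float64(0.0), np.float64(0.0251), np.float64(0.1488)]
in tool [ 0.00030292 -0.00045632  0.01194947] yaw 29.34668031041201
shift tool [-0.0364  0.1772  0.1065] rot z 0.195
```

>>> send_rows(rows=[{"rot": [0,0,0.05],"xyz": [-0.009,0.045,0],"grip": -1},{"rot": [0,0,0.1],"xyz": [-0.018,0.09,0],"grip": -1},{"rot": [0,0,0.15],"xyz": [-0.027,0.135,0],"grip": -1},{"rot": [0,0,0.195],"xyz": [-0.0325,0.16,0],"grip": -1},{"rot": [0,0,0.195],"xyz": [-0.0365,0.177,0.02],"grip": -1},{"rot": [0,0,0.195],"xyz": [-0.0365,0.177,0.045],"grip": -1},{"rot": [0,0,0.195],"xyz": [-0.0365,0.177,0.06],"grip": -1},{"rot": [0,0,0.195],"xyz": [-0.0365,0.177,0.06],"grip": -1},{"rot": [0,0,0.195],"xyz": [-0.0365,0.177,0.06],"grip": -1},{"rot": [0,0,0.195],"xyz": [-0.0365,0.177,0.06],"grip": -1}])

```text
time: 13.4
position: [0.5311, 0.152, 0.1023]
tool_rot: [[-0.95, -0.312, 0.001], [-0.312, 0.95, 0.0], [-0.001, -0.0, -1.0]]
force: [-0.1, 0.1, -1.0]
finger_gap: 0.593
gripper_force: 37.3
```

```bash
python3 - <<'E'
from h import *
s=read_state();print(s['position'],s['finger_gap'],s['gripper_force'])
c=snap('wrist','w5')
close((.5304,.1521,.036),18.2)
cv2.imwrite('pics/w5c.png',cv2.resize(c['pixels'][20:380,60:460],(666,600),interpolation=cv2.INTER_CUBIC)[:,:,::-1])
E
```

```text
[0.53109846 0.15195628 0.10226436] 0.5929888324739424 37.326820492744446
shift tool [0.0009 0.0004 0.0664] rot z -0.001
```

View pics/w5c.png

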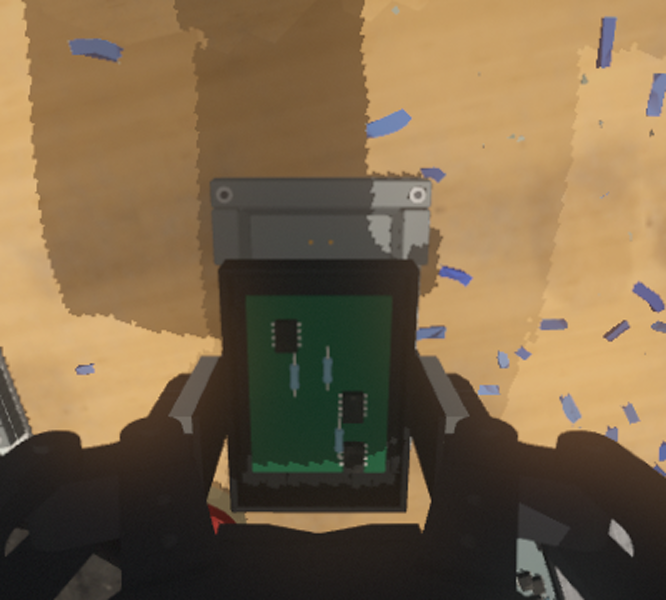

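The held module is centred laterally over nest_c: the screws' midpoint is at column 321 and the module's at 319. I'll lower it.

>>> send_rows(rows=[{"rot": [0,0,0],"xyz": [0.001,0,0.02],"grip": -1},{"rot": [0,0,0],"xyz": [0.001,0,0.035],"grip": -1},{"rot": [0,0,0],"xyz": [0.001,0,0.045],"grip": -1},{"rot": [0,0,0],"xyz": [0.001,0,0.052],"grip": -1},{"rot": [0,0,0],"xyz": [0.001,0,0.057],"grip": -1},{"rot": [0,0,0],"xyz": [0.001,0,0.06],"grip": -1},{"rot": [0,0,0],"xyz": [0.001,0,0.063],"grip": -1},{"rot": [0,0,0],"xyz": [0.001,0,0.066],"grip": -1},{"rot": [0,0,0],"xyz": [0.001,0,0.066],"grip": -1},{"rot": [0,0,0],"xyz": [0.001,0,0.066],"grip": -1}])

```text
time: 14.45
position: [0.5299, 0.1517, 0.0357]
tool_rot: [[-0.95, -0.312, 0.0], [-0.312, 0.95, 0.0], [-0.0, -0.0, -1.0]]
force: [-0.8, 0.9, -0.7]
finger_gap: 0.592
gripper_force: 37.3
```

>>> send_rows(rows=[{"rot": [0,0,0],"xyz": [0,0,0.0005],"grip": 0.4},{"rot": [0,0,0],"xyz": [0,0,0.0005],"grip": 0.6},{"rot": [0,0,0],"xyz": [0,0,0.0005],"grip": 0.6},{"rot": [0,0,0],"xyz": [0,0,0.0005],"grip": 0.6},{"rot": [0,0,0],"xyz": [0,0,-0.02],"grip": 0.6},{"rot": [0,0,0],"xyz": [0,0,-0.06],"grip": 0.6},{"rot": [0,0,0],"xyz": [0,0,-0.1],"grip": 1},{"rot": [0,0,0],"xyz": [0,0,-0.15],"grip": 1},{"rot": [0,0,0],"xyz": [0,0,-0.15],"grip": 1},{"rot": [0,0,0],"xyz": [0,0,-0.15],"grip": 1}])

```text
time: 15.45
position: [0.5305, 0.1519, 0.1867]
tool_rot: [[-0.95, -0.312, 0.002], [-0.312, 0.95, 0.001], [-0.002, -0.0, -1.0]]
force: [-0.4, 0.7, -2.2]
finger_gap: 1.001
gripper_force: 0.0
```

```bash
python3 - <<'E'
from h import *
s=read_state();print(s['position'])
c=snap('wrist','w6');P=cloud(c)
# module c: heights of black rim vs guides
hsv=cv2.cvtColor(c['pixels'],cv2.COLOR_RGB2HSV)
k=(abs(P[...,0]-.530)<.06)&(abs(P[...,1]-.152)<.06)&((hsv[...,2]<55))&(P[...,2]>.012)&(P[...,2]<.035)
r,mk=rect(k,c,.022);print(r);q=P[mk]
A=np.c_[q[:,:2]-[.53,.152],np.ones(len(q))];print('plane',np.linalg.lstsq(A,q[:,2],rcond=None)[0],np.percentile(q[:,2],[5,50,95]))
close((.412,.335,.17),41.5)
E
```

```text
[0.53046953 0.15188741 0.18667377]
[529.1 144.2  78.4  64.   18.2]
plane [0.01524183 0.00591873 0.01613248] [0.01245495 0.01480846 0.02135205]
shift tool [0.0547 0.2109 0.0154] rot z -0.407
```

>>> send_rows(rows=[{"rot": [0,0,-0.1],"xyz": [0.012,0.045,0],"grip": 1},{"rot": [0,0,-0.2],"xyz": [0.024,0.09,0],"grip": 1},{"rot": [0,0,-0.3],"xyz": [0.035,0.135,0.005],"grip": 1},{"rot": [0,0,-0.4],"xyz": [0.045,0.175,0.015],"grip": 1},{"rot": [0,0,-0.407],"xyz": [0.055,0.211,0.015],"grip": 1},{"rot": [0,0,-0.407],"xyz": [0.055,0.211,0.015],"grip": 1},{"rot": [0,0,-0.407],"xyz": [0.055,0.211,0.015],"grip": 1},{"rot": [0,0,-0.407],"xyz": [0.055,0.211,0.015],"grip": 1},{"rot": [0,0,-0.407],"xyz": [0.055,0.211,0.015],"grip": 1},{"rot": [0,0,-0.407],"xyz": [0.055,0.211,0.015],"grip": 1}])

```text
time: 16.5
position: [0.4122, 0.3343, 0.1704]
tool_rot: [[-0.75, -0.662, -0.0], [-0.662, 0.75, -0.0], [0.0, -0.0, -1.0]]
force: [-0.8, 0.5, 0.6]
finger_gap: 1.001
gripper_force: 0.0
```

```bash
python3 - <<'E'
from h import *
s=read_state();print(s['position'],s['finger_gap'])
c=snap('wrist','w7')
a=cv2.resize(c['pixels'][60:310,130:380],(600,600),interpolation=cv2.INTER_CUBIC)
b=load('w6')['pixels'][90:260,190:320]
b=cv2.resize(b,(200,261)); im=np.zeros((600,800,3),np.uint8); im[:,:600]=a; im[:261,600:]=b
cv2.imwrite('pics/w7c.png',im[:,:,::-1])
E
```

```text
[0.41220062 0.33428117 0.17044435] 1.000922176277884
```

View pics/w7c.png

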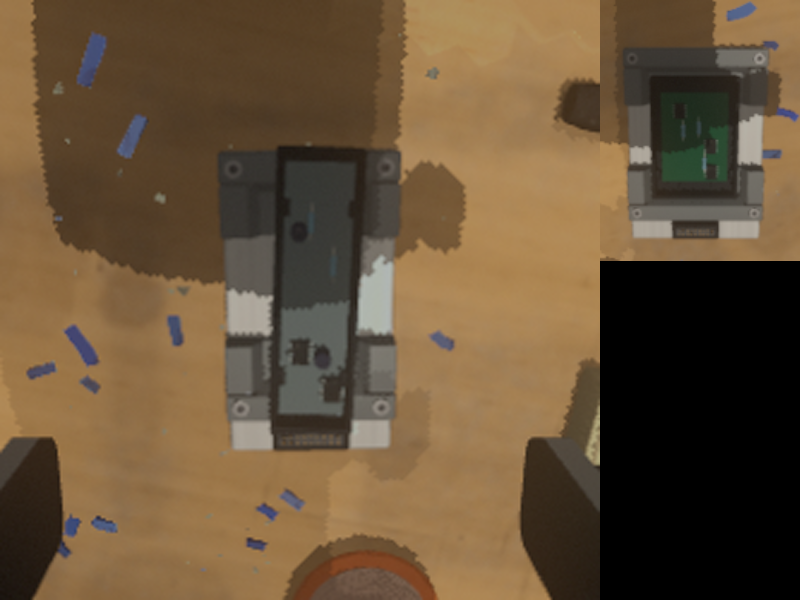

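Inset: module_c sits centred between nest_c's guides. Main: module_b's corners are at (277,147), (366,149), (350,434) and (273,432). Nest_a's screws are at (233,169), (386,168), (381,408) and (241,408).

```bash
python3 - <<'E'
from h import *
c=load('w7');cr=(130,60,2.4,2.4)
quad('na',c,[(233,169),(386,168),(381,408),(241,408)],cr,.018)
p=[(277,147),(366,149),(350,434),(273,432)]
m=quad('b',c,p,cr,.030)
t=load('top0');nt=lambda uv:((np.array(uv)+.5)/np.array([800/240,567/170])-.5+[160,120])
v=nt([(83,375),(113,353),(197,463),(163,492)]).mean(0);u=(np.array(p)/2.4+cr[:2]).mean(0);print('tri',tri(c,u,t,v))
close((m[0],m[1],.043),40)
# module c height in nest_c (green/black area) from w6
c=load('w6');P=cloud(c)
for d in [(-.031,0),(.031,0),(0,.023),(0,-.023)]:
    a=np.radians(18.2);x=.5304+d[0]*np.cos(a)-d[1]*np.sin(a);y=.1521+d[0]*np.sin(a)+d[1]*np.cos(a)
    k=np.hypot(P[...,0]-x,P[...,1]-y)<.004;print(d,np.median(P[k][:,2]).round(4))
E
```

```text
na centre [0.4058 0.3374] yaw 42.2 len 0.0886 wid 0.0528 depth z [np.float64(0.0177), np.float64(0.0179), np.float64(0.0185), np.float64(0.0181)]
b centre [0.4036 0.3379] yaw 40.0 len 0.1011 wid 0.0286 depth z [np.float64(-0.0), np.float64(-0.0021), np.float64(0.0038), np.float64(0.0028)]
tri [0.40561585 0.33943304 0.00745595]
shift tool [0.0041 0.0083 0.1275] rot z 0.025
(-0.031, 0) 0.0117
(0.031, 0) 0.0116
(0, 0.023) 0.0142
(0, -0.023) 0.0142
```

>>> send_rows(rows=[{"rot": [0,0,0.025],"xyz": [0.004,0.008,0.04],"grip": 0.6},{"rot": [0,0,0.025],"xyz": [0.004,0.008,0.08],"grip": 0.6},{"rot": [0,0,0.025],"xyz": [0.004,0.008,0.105],"grip": 0.6},{"rot": [0,0,0.025],"xyz": [0.004,0.008,0.12],"grip": 0.6},{"rot": [0,0,0.025],"xyz": [0.004,0.008,0.1265],"grip": 0.6},{"rot": [0,0,0.025],"xyz": [0.004,0.008,0.1265],"grip": 0.6},{"rot": [0,0,0.025],"xyz": [0.004,0.008,0.1265],"grip": 0.1},{"rot": [0,0,0.025],"xyz": [0.004,0.008,0.1265],"grip": -0.1},{"rot": [0,0,0.025],"xyz": [0.004,0.008,0.1265],"grip": -1},{"rot": [0,0,0.025],"xyz": [0.004,0.008,0.1265],"grip": -1}])

```text
time: 17.55
position: [0.4039, 0.3387, 0.045]
tool_rot: [[-0.765, -0.644, 0.001], [-0.644, 0.765, 0.001], [-0.002, -0.0, -1.0]]
force: [-1.2, -1.6, 8.1]
finger_gap: 0.334
gripper_force: 34.1
```

>>> send_rows(rows=[{"rot": [0,0,0],"xyz": [0,0,0],"grip": -1},{"rot": [0,0,0],"xyz": [0,0,0],"grip": -1},{"rot": [0,0,0],"xyz": [0,0,0],"grip": -1},{"rot": [0,0,0],"xyz": [0,0,-0.01],"grip": -1},{"rot": [0,0,0],"xyz": [0,0,-0.03],"grip": -1},{"rot": [0,0,0],"xyz": [0,0,-0.06],"grip": -1},{"rot": [0,0,0],"xyz": [0,0,-0.09],"grip": -1},{"rot": [0,0,0],"xyz": [0,0,-0.12],"grip": -1},{"rot": [0,0,0],"xyz": [0,0,-0.12],"grip": -1},{"rot": [0,0,0],"xyz": [0,0,-0.12],"grip": -1}])

```text
time: 18.55
position: [0.4037, 0.3386, 0.1649]
tool_rot: [[-0.765, -0.644, 0.001], [-0.644, 0.765, 0.001], [-0.002, -0.0, -1.0]]
force: [0.6, 0.1, -1.4]
finger_gap: 0.338
gripper_force: 35.3
```

```bash
python3 - <<'E'
from h import *
s=read_state();print(s['position'],s['finger_gap'],s['gripper_force'])
c=snap('wrist','w8')
close((.588,-.0175,.16),29.4)
cv2.imwrite('pics/w8c.png',cv2.resize(c['pixels'][20:380,60:460],(666,600),interpolation=cv2.INTER_CUBIC)[:,:,::-1])
E
```

```text
[0.40371838 0.33857552 0.16486341] 0.33753391571689745 35.34976243972778
shift tool [ 0.0876 -0.3912  0.0039] rot z 0.186
```

View pics/w8c.png

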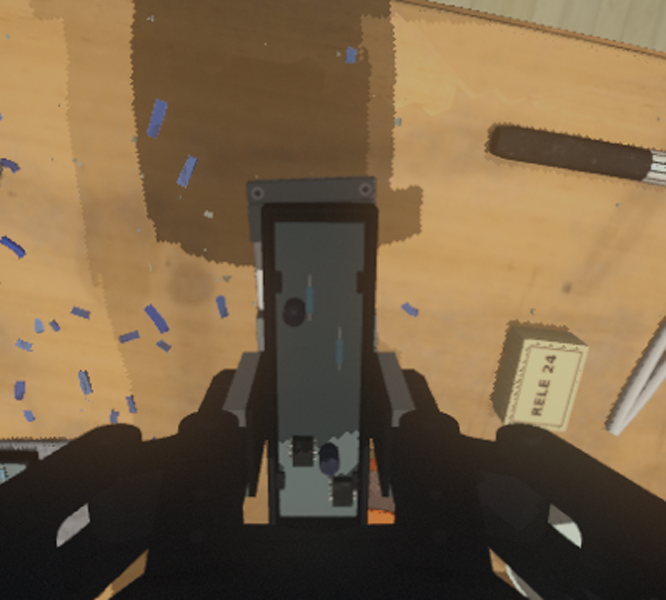

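Module_b is held straight, its near end's corners at crop (262,203) and (379,203). Its far end is hidden by the gripper.

>>> send_rows(rows=[{"rot": [0,0,0.02],"xyz": [0.01,-0.045,0],"grip": -1},{"rot": [0,0,0.05],"xyz": [0.02,-0.09,0],"grip": -1},{"rot": [0,0,0.08],"xyz": [0.03,-0.135,0],"grip": -1},{"rot": [0,0,0.11],"xyz": [0.04,-0.18,0],"grip": -1},{"rot": [0,0,0.14],"xyz": [0.05,-0.225,0],"grip": -1},{"rot": [0,0,0.17],"xyz": [0.06,-0.27,0],"grip": -1},{"rot": [0,0,0.186],"xyz": [0.07,-0.315,0],"grip": -1},{"rot": [0,0,0.186],"xyz": [0.08,-0.357,0],"grip": -1},{"rot": [0,0,0.186],"xyz": [0.0876,-0.391,0],"grip": -1},{"rot": [0,0,0.186],"xyz": [0.0876,-0.391,0],"grip": -1}])

```text
time: 19.6
position: [0.5886, -0.021, 0.1624]
tool_rot: [[-0.873, -0.488, -0.002], [-0.488, 0.873, -0.001], [0.002, 0.0, -1.0]]
force: [-1.2, 0.5, -2.4]
finger_gap: 0.339
gripper_force: 35.4
```

```bash
python3 - <<'E'
from h import *
c=load('w8');P=cloud(c);cr=np.array([666/400,600/360])
w=world(c,np.array([(262,203),(379,203)])/cr+[60,20],.1499)
R=np.array([[-.765,-.644,.001],[-.644,.765,.001],[-.002,0,-1]])
print('near end in tool',(w.mean(0)-[.4037,.3386,.1649])@R, 'width',np.linalg.norm(w[1]-w[0]),'angle',np.degrees(np.arctan2(*(((w[1]-w[0])@R)[:2]))))
u=(np.array([(320,215)])/cr+[60,20])[0].astype(int);print('rim z',P[u[1]-3:u[1]+3,u[0],2])
s=read_state();print(s['position']);snap('wrist','w9')
close((.588,-.0175,.037),29.4)
c=load('w9')
cv2.imwrite('pics/w9c.png',cv2.resize(c['pixels'][20:380,60:460],(666,600),interpolation=cv2.INTER_CUBIC)[:,:,::-1])
E
```

```text
near end in tool [0.05233547 0.00035266 0.01492634] width 0.02913130077803818 angle -0.0019553865594954473
rim z [0.14936272 0.14820391 0.14856446 0.14825297 0.13876516 0.13891149]
[ 0.58863927 -0.02095271  0.16235054]
shift tool [-0.0012  0.0012  0.1254] rot z -0.003
```

View pics/w9c.png

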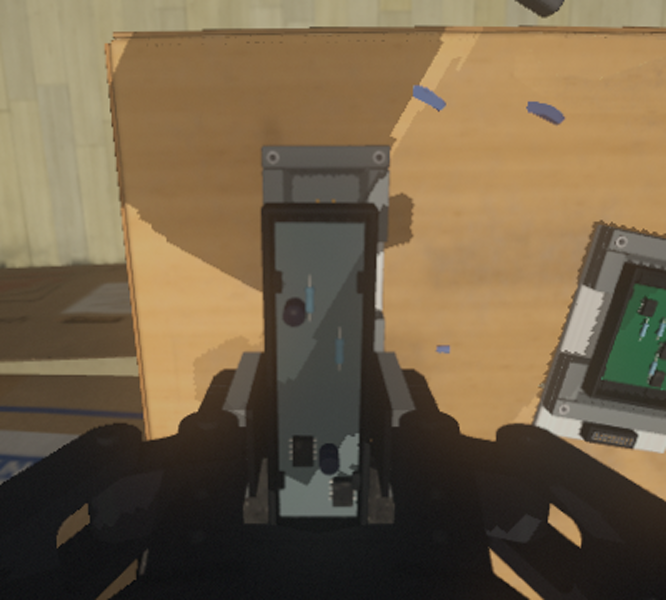

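Nest_b lies about 3 mm to the right of the held module, and the arm was still settling at that moment. I'll descend part-way and read the pose.

>>> send_rows(rows=[{"rot": [0,0,-0.003],"xyz": [-0.002,0.001,0.03],"grip": -1},{"rot": [0,0,-0.003],"xyz": [-0.002,0.001,0.06],"grip": -1},{"rot": [0,0,-0.003],"xyz": [-0.002,0.001,0.085],"grip": -1},{"rot": [0,0,-0.003],"xyz": [-0.002,0.001,0.1],"grip": -1},{"rot": [0,0,-0.003],"xyz": [-0.002,0.001,0.105],"grip": -1},{"rot": [0,0,-0.003],"xyz": [-0.002,0.001,0.105],"grip": -1},{"rot": [0,0,-0.003],"xyz": [-0.002,0.001,0.105],"grip": -1},{"rot": [0,0,-0.003],"xyz": [-0.002,0.001,0.105],"grip": -1},{"rot": [0,0,-0.003],"xyz": [-0.002,0.001,0.105],"grip": -1},{"rot": [0,0,-0.003],"xyz": [-0.002,0.001,0.105],"grip": -1}])

```text
time: 20.65
position: [0.5895, -0.0154, 0.0595]
tool_rot: [[-0.87, -0.494, 0.001], [-0.494, 0.87, -0.0], [-0.001, -0.0, -1.0]]
force: [-0.4, -1.0, -0.8]
finger_gap: 0.334
gripper_force: 35.4
```

```bash
python3 - <<'E'
from h import *
s=read_state();print(s['position']);close((.588,-.0175,.037),29.4)
c=snap('wrist','w10')
b=c['pixels'][60:260,160:360];cv2.imwrite('pics/w10c.png',cv2.resize(b,(600,600),interpolation=cv2.INTER_CUBIC)[:,:,::-1])
E
```

```text
[ 0.58952374 -0.0154468   0.05949928]
shift tool [ 0.0024 -0.001   0.0225] rot z 0.003
```

View pics/w10c.png

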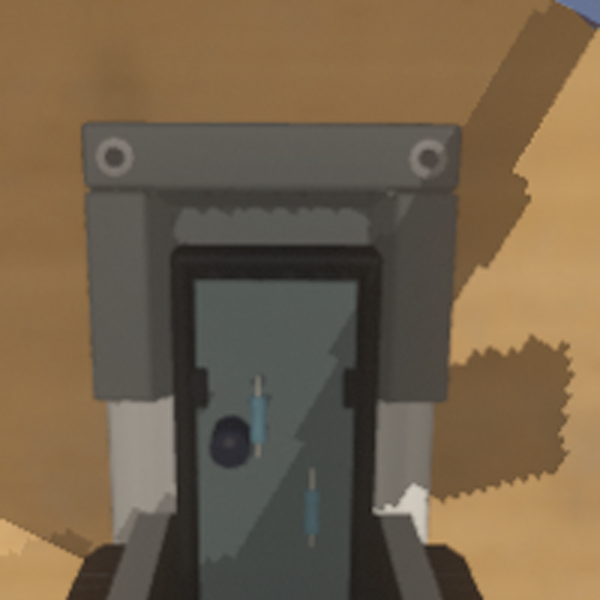

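The module's midline is at column 277 and the screws' at 271, so the module is about 1 mm to the right. I'll correct that and insert.

>>> send_rows(rows=[{"rot": [0,0,0.002],"xyz": [0.001,-0.001,0],"grip": -1},{"rot": [0,0,0.002],"xyz": [0.001,-0.001,0.003],"grip": -1},{"rot": [0,0,0.002],"xyz": [0.001,-0.001,0.007],"grip": -1},{"rot": [0,0,0.002],"xyz": [0.001,-0.001,0.011],"grip": -1},{"rot": [0,0,0.002],"xyz": [0.001,-0.001,0.014],"grip": -1},{"rot": [0,0,0.002],"xyz": [0.001,-0.001,0.017],"grip": -1},{"rot": [0,0,0.002],"xyz": [0.001,-0.001,0.02],"grip": -1},{"rot": [0,0,0.002],"xyz": [0.001,-0.001,0.022],"grip": -1},{"rot": [0,0,0.002],"xyz": [0.001,-0.001,0.022],"grip": -1},{"rot": [0,0,0.002],"xyz": [0.001,-0.001,0.022],"grip": -1}])

```text
time: 21.7
position: [0.589, -0.0168, 0.0371]
tool_rot: [[-0.871, -0.492, 0.0], [-0.492, 0.871, 0.0], [-0.0, -0.0, -1.0]]
force: [-1.0, -0.4, 2.0]
finger_gap: 0.337
gripper_force: 35.7
```

Down with almost no contact force. I'll release and rise.

>>> send_rows(rows=[{"rot": [0,0,0],"xyz": [0,0,0],"grip": 0.1},{"rot": [0,0,0],"xyz": [0,0,0],"grip": 0.3},{"rot": [0,0,0],"xyz": [0,0,0],"grip": 0.3},{"rot": [0,0,0],"xyz": [0,0,0],"grip": 0.3},{"rot": [0,0,0],"xyz": [0,0,-0.02],"grip": 0.3},{"rot": [0,0,0],"xyz": [0,0,-0.06],"grip": 0.5},{"rot": [0,0,0],"xyz": [0,0,-0.1],"grip": 1},{"rot": [0,0,0],"xyz": [0,0,-0.14],"grip": 1},{"rot": [0,0,0],"xyz": [0,0,-0.14],"grip": 1},{"rot": [0,0,0],"xyz": [0,0,-0.14],"grip": 1}])

```text
time: 22.7
position: [0.5894, -0.0168, 0.1777]
tool_rot: [[-0.871, -0.492, 0.002], [-0.492, 0.871, -0.0], [-0.002, -0.001, -1.0]]
force: [0.1, -0.6, -0.1]
finger_gap: 1.0
gripper_force: 0.0
```

```bash
python3 - <<'E'
from h import *
s=read_state();print(s['position'])
c=snap('wrist','w11');P=cloud(c)
a=np.radians(29.4)
for d in [(-.0495,0),(.0495,0),(-.03,.0135),(-.03,-.0135),(.03,.0135),(.03,-.0135),(-.057,.0),(.03,.024),(.03,-.024)]:
    x=.588+d[0]*np.cos(a)-d[1]*np.sin(a);y=-.0175+d[0]*np.sin(a)+d[1]*np.cos(a)
    k=np.hypot(P[...,0]-x,P[...,1]-y)<.003;print(d,np.median(P[k][:,2]).round(4))
close((.6294,.2884,.16),39.4)
E
```

```text
[ 0.58943409 -0.01680528  0.17773551]
(-0.0495, 0) 0.0113
(0.0495, 0) 0.017
(-0.03, 0.0135) 0.0201
(-0.03, -0.0135) 0.02
(0.03, 0.0135) 0.0194
(0.03, -0.0135) 0.0184
(-0.057, 0.0) 0.0171
(0.03, 0.024) 0.0168
(0.03, -0.024) 0.0168
shift tool [-0.1855  0.2457  0.0166] rot z -0.173
```

>>> send_rows(rows=[{"rot": [0,0,-0.03],"xyz": [-0.03,0.039,0],"grip": 1},{"rot": [0,0,-0.06],"xyz": [-0.06,0.079,0],"grip": 1},{"rot": [0,0,-0.09],"xyz": [-0.09,0.118,0],"grip": 1},{"rot": [0,0,-0.12],"xyz": [-0.12,0.158,0],"grip": 1},{"rot": [0,0,-0.15],"xyz": [-0.145,0.195,0.01],"grip": 1},{"rot": [0,0,-0.173],"xyz": [-0.17,0.228,0.017],"grip": 1},{"rot": [0,0,-0.173],"xyz": [-0.1855,0.2457,0.017],"grip": 0.5},{"rot": [0,0,-0.173],"xyz": [-0.1855,0.2457,0.017],"grip": 0.5},{"rot": [0,0,-0.173],"xyz": [-0.1855,0.2457,0.017],"grip": 0.5},{"rot": [0,0,-0.173],"xyz": [-0.1855,0.2457,0.017],"grip": 0.5}])

```text
time: 23.75
position: [0.6293, 0.2873, 0.1593]
tool_rot: [[-0.774, -0.634, -0.001], [-0.634, 0.774, -0.001], [0.001, 0.0, -1.0]]
force: [0.5, 1.1, 0.3]
finger_gap: 0.753
gripper_force: 0.0
```

```bash
python3 - <<'E'
from h import *
s=read_state();print(s['position'],s['tool_rot'][:,0])
c=snap('wrist','w12');P=cloud(c)
k=(P[...,2]>.0115)&(P[...,2]<.025)&(np.hypot(P[...,0]-.63,P[...,1]-.288)<.05)
r,_=rect(k,c,.017);print('a on pad',r)
close((r[0]/1000,r[1]/1000,.0335),r[4]);close((.6294,.2884,.0335),39.4)
a=cv2.resize(c['pixels'][60:310,130:380],(600,600),interpolation=cv2.INTER_CUBIC)
cv2.imwrite('pics/w12c.png',a[:,:,::-1])
E
```

```text
[0.62932023 0.2873338  0.15932354] [-0.77350623 -0.63378734  0.00130948]
a on pad [631.2 289.6  67.7  31.8  39.4]
shift tool [-0.003   0.0007  0.1262] rot z -0.002
shift tool [-0.0008  0.001   0.1262] rot z -0.002
```

View pics/w12c.png

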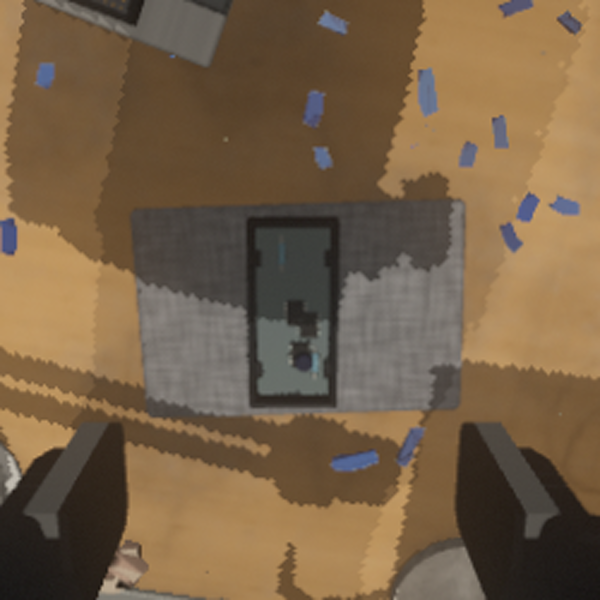

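Module_a lies squarely on the pad, centred at about crop (293,312). I'll grasp it.

>>> send_rows(rows=[{"rot": [0,0,0],"xyz": [-0.0025,0.001,0.04],"grip": 0.5},{"rot": [0,0,0],"xyz": [-0.0025,0.001,0.08],"grip": 0.5},{"rot": [0,0,0],"xyz": [-0.0025,0.001,0.105],"grip": 0.5},{"rot": [0,0,0],"xyz": [-0.0025,0.001,0.12],"grip": 0.5},{"rot": [0,0,0],"xyz": [-0.0025,0.001,0.126],"grip": 0.5},{"rot": [0,0,0],"xyz": [-0.0025,0.001,0.126],"grip": 0.5},{"rot": [0,0,0],"xyz": [-0.0025,0.001,0.126],"grip": 0.1},{"rot": [0,0,0],"xyz": [-0.0025,0.001,0.126],"grip": -0.1},{"rot": [0,0,0],"xyz": [-0.0025,0.001,0.126],"grip": -1},{"rot": [0,0,0],"xyz": [-0.0025,0.001,0.126],"grip": -1}])

```text
time: 24.8
position: [0.6314, 0.2909, 0.0354]
tool_rot: [[-0.773, -0.634, 0.002], [-0.634, 0.773, 0.001], [-0.002, -0.001, -1.0]]
force: [-2.0, -1.3, 8.1]
finger_gap: 0.358
gripper_force: 34.3
```

>>> send_rows(rows=[{"rot": [0,0,0],"xyz": [0,0,0],"grip": -1},{"rot": [0,0,0],"xyz": [0,0,0],"grip": -1},{"rot": [0,0,0],"xyz": [0,0,0],"grip": -1},{"rot": [0,0,0],"xyz": [0,0,-0.01],"grip": -1},{"rot": [0,0,0],"xyz": [0,0,-0.03],"grip": -1},{"rot": [0,0,0],"xyz": [0,0,-0.06],"grip": -1},{"rot": [0,0,0],"xyz": [0,0,-0.09],"grip": -1},{"rot": [0,0,0],"xyz": [0,0,-0.12],"grip": -1},{"rot": [0,0,0],"xyz": [0,0,-0.12],"grip": -1},{"rot": [0,0,0],"xyz": [0,0,-0.12],"grip": -1}])

```text
time: 25.8
position: [0.6313, 0.2909, 0.1552]
tool_rot: [[-0.773, -0.634, 0.002], [-0.634, 0.773, 0.001], [-0.002, -0.0, -1.0]]
force: [-0.2, 0.5, -1.9]
finger_gap: 0.352
gripper_force: 34.9
```

```bash
python3 - <<'E'
from h import *
c=snap('wrist','w13');P=cloud(c)
s=read_state();R=s['tool_rot'];p=s['position'];print(p,s['finger_gap'])
# near (camera-side) end of held module in tool frame
q=(P-p)@R; k=(q[...,2]>.010)&(q[...,2]<.03)&(abs(q[...,1])<.019)&(q[...,0]>-.05)&(q[...,0]<.06)
print('held: near end x',np.percentile(q[k][:,0],[1,99,99.8]),'y',np.percentile(q[k&(q[...,0]>.02)][:,1],[.5,99.5]),'z',np.percentile(q[k&(q[...,0]>.02)][:,2],[5,50]))
close((.4058,.3374,.06),42.2)
E
```

```text
[0.63073264 0.29072699 0.1540035 ] 0.36393772271572855
held: near end x [-0.03306341  0.03394418  0.0340888 ] y [-0.01597874  0.01548987] z [0.01678581 0.02314251]
shift tool [0.1443 0.1788 0.094 ] rot z -0.049
```

>>> send_rows(rows=[{"rot": [0,0,-0.01],"xyz": [0.028,0.035,0],"grip": -1},{"rot": [0,0,-0.02],"xyz": [0.056,0.07,0],"grip": -1},{"rot": [0,0,-0.03],"xyz": [0.084,0.105,0],"grip": -1},{"rot": [0,0,-0.049],"xyz": [0.112,0.14,0],"grip": -1},{"rot": [0,0,-0.049],"xyz": [0.132,0.165,0],"grip": -1},{"rot": [0,0,-0.049],"xyz": [0.144,0.179,0.02],"grip": -1},{"rot": [0,0,-0.049],"xyz": [0.144,0.179,0.05],"grip": -1},{"rot": [0,0,-0.049],"xyz": [0.144,0.179,0.08],"grip": -1},{"rot": [0,0,-0.049],"xyz": [0.144,0.179,0.09],"grip": -1},{"rot": [0,0,-0.049],"xyz": [0.144,0.179,0.09],"grip": -1}])

```text
time: 26.85
position: [0.405, 0.3368, 0.0626]
tool_rot: [[-0.741, -0.671, -0.003], [-0.671, 0.741, -0.002], [0.004, 0.0, -1.0]]
force: [0.4, 0.8, -0.6]
finger_gap: 0.359
gripper_force: 35.0
```

```bash
python3 - <<'E'
from h import *
import time
read_camera('top');read_camera('top')
c=snap('wrist','w14');P=cloud(c);s=read_state();R=s['tool_rot'];p=s['position'];print(p)
close((.4058,.3374,.0395),42.2)
# dist check: near-side guide block edges (z~18mm) in nest_a, tool frame
q=(P-p)@R; z=P[...,2]; k=(z>.014)&(z<.022)&(q[...,0]>.035)&(q[...,0]<.07)&(abs(q[...,1])<.06)
print('guide near end: x',np.percentile(q[k][:,0],[1,50,99]),'y',np.percentile(q[k][:,1],[.5,50,99.5]),k.sum())
E
```

```text
[0.40665005 0.33816983 0.06516821]
shift tool [0.0012 0.     0.0257] rot z -0.001
guide near end: x [0.03535902 0.04458671 0.05109928] y [-0.03135082 -0.00028245  0.03121472] 3111
```

>>> send_rows(rows=[{"rot": [0,0,0],"xyz": [0.001,0,0.003],"grip": -1},{"rot": [0,0,0],"xyz": [0.001,0,0.007],"grip": -1},{"rot": [0,0,0],"xyz": [0.001,0,0.011],"grip": -1},{"rot": [0,0,0],"xyz": [0.001,0,0.014],"grip": -1},{"rot": [0,0,0],"xyz": [0.001,0,0.017],"grip": -1},{"rot": [0,0,0],"xyz": [0.001,0,0.02],"grip": -1},{"rot": [0,0,0],"xyz": [0.001,0,0.023],"grip": -1},{"rot": [0,0,0],"xyz": [0.001,0,0.0255],"grip": -1},{"rot": [0,0,0],"xyz": [0.001,0,0.0255],"grip": -1},{"rot": [0,0,0],"xyz": [0.001,0,0.0255],"grip": -1}])

```text
time: 28.0
position: [0.4053, 0.3371, 0.0393]
tool_rot: [[-0.741, -0.671, 0.0], [-0.671, 0.741, 0.0], [-0.0, -0.0, -1.0]]
force: [-5.2, -4.6, 18.2]
finger_gap: 0.359
gripper_force: 36.9
```

>>> send_rows(rows=[{"rot": [0,0,0],"xyz": [0,0,0],"grip": 0.1},{"rot": [0,0,0],"xyz": [0,0,0],"grip": 0.3},{"rot": [0,0,0],"xyz": [0,0,0],"grip": 0.3},{"rot": [0,0,0],"xyz": [0,0,0],"grip": 0.3},{"rot": [0,0,0],"xyz": [0,0,-0.02],"grip": 0.3},{"rot": [0,0,0],"xyz": [0,0,-0.06],"grip": 0.5},{"rot": [0,0,0],"xyz": [0,0,-0.1],"grip": 1},{"rot": [0,0,0],"xyz": [0,0,-0.14],"grip": 1},{"rot": [0,0,0],"xyz": [0,0,-0.14],"grip": 1},{"rot": [0,0,0],"xyz": [0,0,-0.14],"grip": 1}])

```text
time: 29.0
position: [0.4057, 0.3374, 0.1791]
tool_rot: [[-0.741, -0.671, 0.001], [-0.671, 0.741, 0.001], [-0.002, -0.0, -1.0]]
force: [-0.8, -1.3, -0.8]
finger_gap: 1.0
gripper_force: 0.0
```

```bash
python3 - <<'E'
from h import *
s=read_state();print(s['position'],s['force'])
c=snap('wrist','w15');t=snap('top','top15')
def probe(c,x0,y0,yaw,pts):
    P=cloud(c);a=np.radians(yaw);o=[]
    for d in pts:
        x=x0+d[0]*np.cos(a)-d[1]*np.sin(a);y=y0+d[0]*np.sin(a)+d[1]*np.cos(a)
        k=np.hypot(P[...,0]-x,P[...,1]-y)<.0025;o.append(round(float(np.median(P[k][:,2])),4))
    return o
g=lambda hx,hy:[(sx*hx,sy*hy) for sx in(-1,1) for sy in(-1,1)]
print('na: rim corners',probe(c,.4058,.3374,42.2,g(.028,.0148)),'guides',probe(c,.4058,.3374,42.2,g(.028,.026)))
for n,f,x,y,yaw,L,W in [('a',c,.4058,.3374,42.2,.028,.0148),('b',load('w11'),.588,-.0175,29.4,.04,.0135),('c',load('w6'),.5304,.1521,18.2,.03,.0245)]:
    # outline of module: points above guide inner floor
    hsv=cv2.cvtColor(f['pixels'],cv2.COLOR_RGB2HSV);P=cloud(f);d=P[...,:2]-[x,y];a=np.radians(yaw);u=d@[np.cos(a),np.sin(a)];v=d@[-np.sin(a),np.cos(a)]
    k=(P[...,2]>.0185)&(P[...,2]<.026)&(abs(u)<.06)&(abs(v)<.032)
    r,m=rect(k,f,.021);A=np.c_[u[m],v[m],np.ones(m.sum())];print(n,r,'tilt',np.linalg.lstsq(A,P[m][:,2],rcond=None)[0].round(4))
# bystanders before/after in top
t0=load('top0')['pixels'].astype(int);df=abs(t['pixels'].astype(int)-t0).max(2)
for n,(u,v) in dict(tin=(296,138),reel=(150,202),carton=(144,258)).items(): print(n,(df[v-20:v+20,u-20:u+20]>60).sum())
E
```

```text
[0.40565794 0.33737487 0.17911122] [-0.80866822 -1.34928818 -0.78029239]
na: rim corners [0.0193, 0.0201, 0.0205, 0.0198] guides [0.017, 0.0172, 0.0168, 0.0168]
a [404.2 336.3  67.   31.8  42.2] tilt [-0.0019 -0.0052  0.0207]
b [588.3 -17.2 100.2  29.8  29.5] tilt [-0.0032 -0.0022  0.0208]
c [530.1 151.7  72.7  51.7  18.3] tilt [-0.0043 -0.0004  0.0207]
tin 0
reel 906
carton 1303
```

All three modules lie level with their rims about 4 mm above the guides, so they are home. The reel and carton are occluded by the arm, so I'll move clear and check them.

>>> send_rows(rows=[{"rot": [0,0,0],"xyz": [0,-0.04,-0.03],"grip": 1},{"rot": [0,0,0],"xyz": [0,-0.08,-0.05],"grip": 1},{"rot": [0,0,0],"xyz": [0,-0.12,-0.05],"grip": 1},{"rot": [0,0,0],"xyz": [0,-0.16,-0.05],"grip": 1},{"rot": [0,0,0],"xyz": [0,-0.2,-0.05],"grip": 1},{"rot": [0,0,0],"xyz": [0,-0.24,-0.05],"grip": 1},{"rot": [0,0,0],"xyz": [0,-0.28,-0.05],"grip": 1},{"rot": [0,0,0],"xyz": [0,-0.32,-0.05],"grip": 1},{"rot": [0,0,0],"xyz": [0,-0.32,-0.05],"grip": 1},{"rot": [0,0,0],"xyz": [0,-0.32,-0.05],"grip": 1}])

```text
time: 30.1
position: [0.6199, 0.0993, 0.2267]
tool_rot: [[-0.742, -0.67, -0.003], [-0.67, 0.742, -0.0], [0.002, 0.002, -1.0]]
force: [-0.3, 1.4, 0.4]
finger_gap: 1.002
gripper_force: 0.0
```

```bash
python3 - <<'E'
from h import *
t=snap('top','top16');s=read_state();print(s['time'],s['force'])
df=abs(t['pixels'].astype(int)-load('top0')['pixels'].astype(int)).max(2)
for n,(u,v) in dict(tin=(296,138),reel=(150,202),carton=(144,258)).items(): print(n,(df[v-18:v+18,u-18:u+18]>60).sum())
P=cloud(t);d=P[...,:2]-[.4045,.3365]
k=(P[...,2]>.0185)&(P[...,2]<.026)&(np.hypot(d[...,0],d[...,1])<.05);print(rect(k,t,.021)[0])
E
```

```text
30.15 [-0.75314478  0.40914877 -0.38797373]
tin 275
reel 0
carton 0
[419.2 327.7  54.5   4.2  42.2]
```

The reel and carton are unmoved. The tin is only hidden by the arm now, and was unchanged in the previous view. I'll hand in.

```bash
python3 -c "
from workcell import close_job
print(close_job())"
```

```text
the job is handed in; nothing more can be done
None
```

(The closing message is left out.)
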